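# Hold a camera's level sensor at its teaching angle on the sprung stud

## Task

The level-sensor board of a camera is screwed to the foot of the angle gauge and must be held at its teaching tilt. Pick the gauge up by the wooden grip on its top, stand it upright with the middle of its foot on the rubber-tipped sprung stud so that the stud goes about halfway down, then rock the gauge over sideways on the stud until the swinging pointer settles in the middle of the red mark. Finish while holding it still like that, grip closed and the stud still pressed, with the other things on the bench left where they are.

Things in the scene. Friction and masses are not known exactly. Their poses are not given: they have to be found in the camera images.
- gauge: the angle gauge, loose, 0.28 to 0.44 kg, 200 mm tall, standing on the bench. Origin: centre of the underside of its foot; z up through the grip; x out of the dial's face; y along the foot. Flat aluminium foot 44 x 80 x 20 mm (x, y, z) with a small green board on it in front of the dial; round cream-faced dial of 104 mm diameter, 16 mm thick, its centre on the z axis 95 mm up; above it the wooden grip, square, 26 x 26 mm, from 146 to 200 mm up, for a grasp from above
- gauge_grip (a point): point in the middle of the wooden grip, on the gauge's z axis 180 mm above its underside; axes as the gauge
- pointer (a joint): the dark pointer with a brass bob that hangs on a hinge at the dial's centre and swings freely, always towards plumb (about 3 swings a second, dying out in about 1 s). Angle in rad about the gauge's x axis; 0 when it points at the foot. Rocking the gauge by +a about its own x axis makes it settle at -a
- mark (a joint): the red mark: a radial stripe 8 mm wide on the lower rim of the dial that ends in a 14 x 10 mm red tab outside the rim, set to another angle each time; stiff, leave it as it is. Angle in rad about the gauge's x axis, measured as the pointer's (the pointer is on the mark when the two angles are equal); 0.24 to 0.42, so the gauge must be rocked by minus that value about its own x axis (positive values lie to the +y side of the gauge)
- pointer_tip (a point): tip of the pointer, 42 mm from the dial's centre
- mark_spot (a point): middle of the red mark, 42 mm from the dial's centre, just where the pointer's tip must come
- stud_block: light hardwood block 90 x 75 x 35 mm, fixed to the bench, heading varies; origin at the centre of its underside. It carries an upright steel sleeve (26 mm across, up to 52 mm) from which the sprung stud stands up
- stud (a joint): how far the stud is pressed down, in m: 0 is up, 0.010 is fully down; about 1 N starts it and 5 N bottoms it
- stud_top (a point): top of the black rubber tip of the stud, 85 mm above the bench when up; goes down with the stud. The tip is uneven: a ball of 11 mm radius centred 11 mm below this point, and beside it, 12 mm along the block's y axis and at the same centre height, a lower ball of 8 mm radius
- lens: black camera lens, 62 mm across and 40 mm high, standing between the work things; origin under its centre; leave alone
- camera: black and silver camera, 118 mm wide, 82 mm high; origin under its centre; leave alone
- phone: white phone lying flat, 145 x 70 x 8 mm; leave alone
- screwdriver: screwdriver with red handle, lying; leave alone
- driver_small: small screwdriver with yellow handle, lying; leave alone
- parts_tray: aluminium tray with three compartments, 100 x 160 x 25 mm; leave alone
- oil: amber bottle with white cap, 34 mm across and 75 mm high; leave alone

How it is judged:
By the outcome, as a careful person would: the job done as asked, in the order asked, and still so for the second after the job is handed in, while the arm keeps its last pose, push and grip.
It also fails if it takes over 51 s, if anything falls off the work surface, if the arm or the gripper's body presses on something with over 40 N, if the wrist force passes 120 N, or if a joint passes its speed limit or range.

## Robot

A 6-joint arm with a two-finger parallel gripper is mounted at the origin on the work surface. World frame = base frame: x ahead of the robot, y to its left, z up, the work surface at z = 0. Lengths are in mm, angles in rad, forces in N, time in s.
With the tool pointing down it reaches from about 350 to 775 mm from the base axis. Payload 7.3 kg.
Tool frame: the origin (TCP) lies on the centre line of the jaws, within the pads' length; the fingertips stand 17 mm ahead of it and the grasp point (between the pads) lies 2 mm behind it; z points along the fingers, y is the line along which they close (so a half turn about z gives the same grasp; the last joint's range is limited). The gripper opens to 92 mm and grips with 3 to 60 N. Pads are 19 mm wide; open, the fingers measure 130 mm over their backs; the gripper's body (75 mm by 190 mm) begins 47 mm behind the grasp point.
Start: joints at [0.96, 0.342, 1.524, -0, 1.275, -0.146], TCP at [235.317, 469.329, 243.741] pointing down, gripper open.
Joint ranges: [-2.53, 2.53], [-0.77, 2.02], [0.04, 2.7], [-1, 4.14], [0.28, 2.66], [-3.11, 3.11]. Speed limits (rad/s): [2.57, 2.57, 3.14, 3.14, 3.14, 3.14].

## Interface

Orientations are given as [roll, pitch, yaw] about the fixed x, y, z axes, in that order (R = Rz(yaw) Ry(pitch) Rx(roll)).
In Python, from plant import bot gives the robot as it stands. The module is installed in compiled form; this text tells all that it offers.
- The arm moves only by the shell command python3 -m pendant 'ROWS'. ROWS is JSON, a list of rows, each a list of 3 entries, a list of its own where there are three numbers: the shift along the world's x, y, z as a fraction of full scale, then the turn, a rotation vector about the world's x, y, z as a fraction of full scale, then the opening, from -1 (shut) to 1 (fully open), so that 0 is half open. In form: [[[tx, ty, tz], [rx, ry, rz], claw], ...]. A call has exactly 10 rows; each row shifts and turns the commanded pose from where the row before left it; what a row does not reach is not made up. Full scale, the value 1, is 30 mm for a shift and 0.12 rad for a turn. A row lasts 1/12 s, in which the tool goes at most 41.7 mm and 7.16 degrees, less where a joint would pass 70% of its speed; a pose out of reach is approached as far as the arm can. A call with a number of a shift or a turn outside -1 to 1 is refused whole. A call with a gripper value outside its range is refused whole. The fingers move at their own pace and stop on an object; the grip force is fixed at half the most. Time passes only in rows, so rows that do not move let the fingers close, or fill a call up. It gives the time, the measured TCP pose, the force, the opening and the grip force at its end, in the units of the state.
- bot.get_obs(): the state, without advancing time (a new reading comes with each control period).
- bot.capture(name): name is "scene" or "top" or "wrist"; returns the picture (420x560x3 uint8, blue, green, red); there is no depth.
- bot.camera_params(name): a dict with "fovy" (degrees; the focal length in pixels is half the picture's height over the tangent of half this angle, whatever the lens; pixels are square), "cx", "cy" (the principal point, pixels), "distortion" ([k1, k2, p1, p2, k3] as OpenCV has them; the pictures are not rectified), "camera_from_world" (4x4, takes a point from world to camera coordinates). Camera axes: x right, y down, z forward; pixel columns grow to the right and rows downward; lengths in mm; the calibration is good to about 2 mm. A picture is of the moment at which its call begins: read the wrist's pose just before it. camera_params takes no time and is no camera call; for the wrist camera it gives the pose at the moment of the call.
- bot.close_job(): hands the job in; it is judged then, once.
The state is a dict: "time": time; "joint_positions": joint angles; "dq": joint speeds; "tau": joint torques, N m; "tool_pos": TCP position; "tcp_rot": TCP orientation; "contact_force": force on the tool from outside, world axes, zero at the start; "moment": the same for the moment, N m; "grip_width": finger opening in mm; "finger_force": force on a finger pad.
Only numpy, scipy, OpenCV 4.12 (cv2) and the standard library are available. Lean on these libraries where they do the work, as an engineer would, in place of code of your own. Each camera call takes 0.05 s, during which the arm holds its last target. There are 200 camera calls.

## Working session

There is one attempt and no reset: what is moved stays moved. The work goes in short steps, Python scripts to look and compute and a shell command to move; the robot and the scene stay as the last step left them, time stands still between calls to the robot, and variables do not carry over. Pictures are saved under pics/ and viewed, at most 10 in all, crops included, and the job is handed in when it is done.

```bash
mkdir -p pics
cat > h.py <<'E'
import numpy as np, cv2
from plant import bot
def K(p,h=420):
    f=h/2/np.tan(np.radians(p["fovy"])/2)
    return np.array([[f,0,p["cx"]],[0,f,p["cy"]],[0,0,1.]]),np.array(p["distortion"],float)
def ray(p,uv):
    k,d=K(p); T=np.array(p["camera_from_world"])
    n=cv2.undistortPoints(np.array([[uv]],float),k,d)[0,0]
    R=T[:3,:3]; o=-R.T@T[:3,3]; v=R.T@np.array([n[0],n[1],1]); return o,v/np.linalg.norm(v)
def onz(p,uv,z):
    o,v=ray(p,uv); return o+v*(z-o[2])/v[2]
def tri(rs):
    A=sum(np.eye(3)-np.outer(v,v) for o,v in rs); b=sum((np.eye(3)-np.outer(v,v))@o for o,v in rs)
    x=np.linalg.solve(A,b); return x,[np.linalg.norm((np.eye(3)-np.outer(v,v))@(x-o)) for o,v in rs]
def proj(p,X):
    k,d=K(p);T=np.array(p["camera_from_world"]); r,_=cv2.Rodrigues(T[:3,:3])
    return cv2.projectPoints(np.array(X,float).reshape(-1,1,3),r,T[:3,3],k,d)[0][:,0]
E
python3 - <<'E'
from h import *
import json
for n in ["scene","top","wrist"]:
    p=bot.camera_params(n); im=bot.capture(n); cv2.imwrite(f"pics/{n}0.png",im)
    print(n,p["fovy"],p["cx"],p["cy"],np.round(p["distortion"],3),np.round(np.array(p["camera_from_world"]),3).tolist())
a=cv2.imread("pics/scene0.png");b=cv2.imread("pics/top0.png")
E
```

```text
scene 54.25546669830982 283.65176326367305 204.4625340960472 [-0.018  0.     0.     0.     0.   ] [[-0.648, 0.762, 0.01, 396.017], [0.526, 0.457, -0.718, -239.977], [-0.551, -0.46, -0.696, 1555.146], [0.0, 0.0, 0.0, 1.0]]
top 50.91910873691494 276.45374803129954 203.11813465575696 [-0.132  0.     0.     0.     0.   ] [[-0.019, -1.0, 0.013, 7.554], [-0.994, 0.017, -0.107, 635.355], [0.107, -0.015, -0.994, 1518.109], [0.0, 0.0, 0.0, 1.0]]
wrist 60.99638962637191 276.35033168785935 206.93873702108945 [-0.072  0.     0.     0.     0.   ] [[0.448, 0.894, -0.002, -524.29], [0.851, -0.426, 0.308, -36.978], [0.274, -0.139, -0.951, 391.818], [0.0, 0.0, 0.0, 1.0]]
```

View pics/scene0.png

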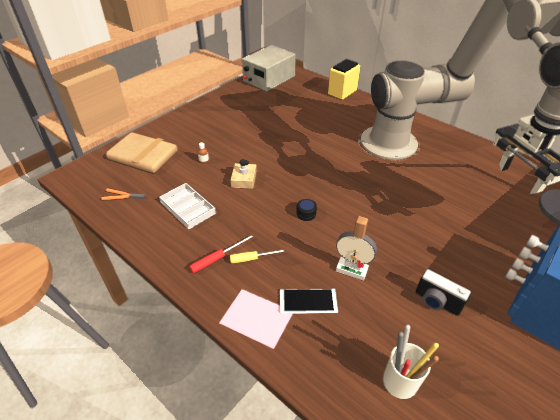

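View pics/top0.png

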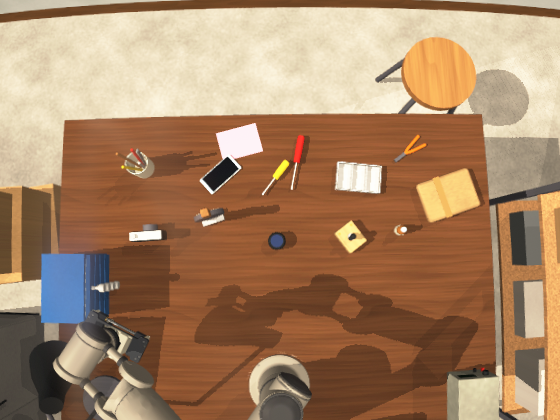

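The scene picture shows the gauge at about (355,250) with its grip at (361,228), and the stud block at (243,176). In the top picture the gauge is at (210,215) and the block at (350,236). I'll enlarge both.

Run:
```python
from h import *
a=cv2.imread("pics/scene0.png");b=cv2.imread("pics/top0.png")
def c(im,x,y): return cv2.resize(im[y:y+72,x:x+96],(384,288),interpolation=cv2.INTER_CUBIC)
cv2.imwrite("pics/c1.png",np.vstack([np.hstack([c(a,308,212),c(b,165,180)]),np.hstack([c(a,200,140),c(b,305,200)])]))
# rough
ps=bot.camera_params("scene");pt=bot.camera_params("top")
print(tri([ray(ps,(361,219)),ray(pt,(205,212))]),tri([ray(ps,(244,163)),ray(pt,(352,237))]))
for n,uv in [("lens",(277,240)),("cam",(146,236)),("phone",(221,174)),("oil",(401,230))]: print(n,onz(pt,uv,30))
print(bot.get_obs()["tcp_rot"])
```

```text
(array([593.1488723 , 225.44505121, 194.78364095]), [np.float64(1.5069828188021757), np.float64(1.5069828188022558)]) (array([ 509.3574302 , -260.71160144,   63.52551068]), [np.float64(1.3356159134273473), np.float64(1.3356159134274517)])
lens [505.97190936  -3.50787394  30.        ]
cam [527.11032793 458.73116269  30.        ]
phone [743.44323219 191.25191554  30.        ]
oil [ 531.89313082 -445.46753347   30.        ]
[-3.14050004e+00 -1.78358942e-04  2.67681250e+00]
```

View pics/c1.png

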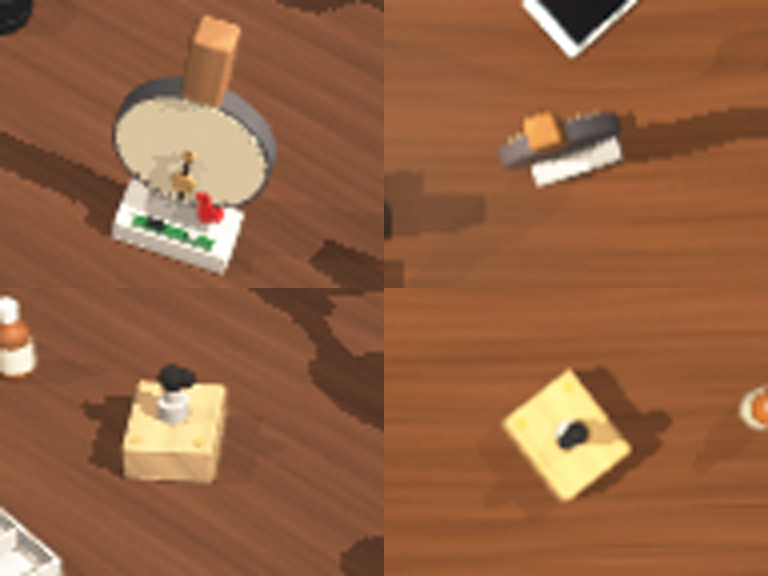

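The crops show the dial face turned towards +x, with the red tab on the gauge's +y side. The stud has two dark balls close together, and I can't tell which side the small one is on. I'll look at it with the wrist camera first.

```bash
for i in 1; do :; done
python3 -m pendant '[[[0.3,-0.8,0],[0,0,-0.56],1],[[0.3,-0.8,0],[0,0,-0.56],1],[[0.3,-0.8,0],[0,0,-0.56],1],[[0.3,-0.8,0],[0,0,-0.56],1],[[0.3,-0.8,0],[0,0,-0.56],1],[[0.3,-0.8,0],[0,0,-0.56],1],[[0.3,-0.8,0],[0,0,-0.56],1],[[0.3,-0.8,0],[0,0,-0.56],1],[[0.3,-0.8,0],[0,0,-0.56],1],[[0.3,-0.8,0],[0,0,-0.56],1]]'
python3 -m pendant '[[[0.3,-0.8,0],[0,0,-0.56],1],[[0.3,-0.8,0],[0,0,-0.56],1],[[0.3,-0.8,0],[0,0,-0.56],1],[[0.3,-0.8,0],[0,0,-0.56],1],[[0.3,-0.8,0],[0,0,-0.56],1],[[0.3,-0.8,0],[0,0,-0.56],1],[[0.3,-0.8,0],[0,0,-0.56],1],[[0.3,-0.8,0],[0,0,-0.56],1],[[0.3,-0.8,0],[0,0,-0.56],1],[[0.3,-0.8,0],[0,0,-0.56],1]]'
python3 -m pendant '[[[0.3,-0.8,0],[0,0,-0.56],1],[[0.3,-0.8,0],[0,0,-0.56],1],[[0.3,-0.8,0],[0,0,-0.56],1],[[0.3,-0.8,0],[0,0,-0.56],1],[[0.3,-0.8,0],[0,0,-0.56],1],[[0.3,-0.8,0],[0,0,-0.56],1],[[0.3,-0.8,0],[0,0,-0.56],1],[[0.3,-0.8,0],[0,0,-0.56],1],[[0,0,0],[0,0,0],1],[[0,0,0],[0,0,0],1]]'
python3 - <<'E'
from h import *
import pickle
p=bot.camera_params("wrist"); im=bot.capture("wrist"); cv2.imwrite("pics/w1.png",im); pickle.dump(p,open("w1.pkl","wb"))
E
```

```text
time: 0.98
tool_pos: [325.4, 228.1, 243.6]
tcp_rot: [-3.141, 0.0, 2.002]
contact_force: [0.9, 0.3, 1.5]
grip_width: 92.1
finger_force: 0.0
time: 1.82
tool_pos: [415.4, -11.9, 243.6]
tcp_rot: [-3.141, -0.0, 1.329]
contact_force: [0.6, 0.7, 0.0]
grip_width: 91.5
finger_force: 0.0
time: 2.65
tool_pos: [487.1, -203.4, 243.0]
tcp_rot: [-3.14, 0.0, 0.794]
contact_force: [-0.6, 0.2, -0.2]
grip_width: 91.7
finger_force: 0.0
```

View pics/w1.png

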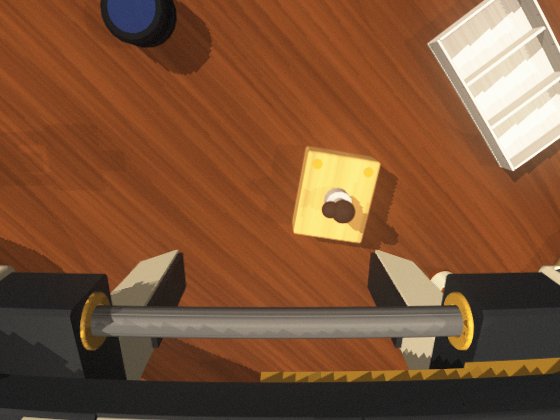

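The wrist view shows the block at (337,196). The big ball is at about (344,210) and the small one to its left, at (328,209). I'll segment it and also get a second view.

```bash
cat >> h.py <<'E'
def block(p,im):
    hsv=cv2.cvtColor(im,cv2.COLOR_BGR2HSV)
    m=cv2.inRange(hsv,(18,90,150),(32,255,255))
    n,l,s,c=cv2.connectedComponentsWithStats(m); i=1+np.argmax([s[k,4] if s[k,1]<260 else 0 for k in range(1,n)])
    q=cv2.findContours((l==i).astype(np.uint8),cv2.RETR_EXTERNAL,cv2.CHAIN_APPROX_NONE)[0][0]
    hull=cv2.convexHull(q); r=cv2.boxPoints(cv2.minAreaRect(hull))
    msk=np.zeros(m.shape,np.uint8); cv2.fillConvexPoly(msk,hull,1)
    d=((im.max(2)<75)&(msk>0)).astype(np.uint8)
    n,l,s,c=cv2.connectedComponentsWithStats(d); i=1+np.argmax(s[1:,4]); 
    # big ball: deepest point of distance transform
    dt=cv2.distanceTransform(cv2.copyMakeBorder((l==i).astype(np.uint8),0,0,0,0,0),cv2.DIST_L2,5)
    y,x=np.unravel_index(dt.argmax(),dt.shape)
    return hull,r,c[i],s[i],(x,y,dt.max())
E
python3 -m pendant '[[[0.3,-0.8,0],[0,0,0],1],[[0.3,-0.8,0],[0,0,0],1],[[0.3,-0.8,0],[0,0,0],1],[[0.3,-0.8,0],[0,0,0],1],[[0,0,0],[0,0,0],1],[[0,0,0],[0,0,0],1],[[0,0,0],[0,0,0],1],[[0,0,0],[0,0,0],1],[[0,0,0],[0,0,0],1],[[0,0,0],[0,0,0],1]]'
python3 - <<'E'
from h import *
import pickle
p1=pickle.load(open("w1.pkl","rb"));i1=cv2.imread("pics/w1.png")
p2=bot.camera_params("wrist");i2=bot.capture("wrist");cv2.imwrite("pics/w2.png",i2);pickle.dump(p2,open("w2.pkl","wb"))
R=[]
for p,i in((p1,i1),(p2,i2)):
    h,r,c,s,b=block(p,i)
    a=cv2.approxPolyDP(h,6,True)[:,0]
    print(a.tolist(),c,s,b)
    print(np.round([onz(p,q,35)[:2] for q in a],1).tolist(), "ball",onz(p,b[:2],74),"blob",onz(p,c,74))
    R.append(ray(p,b[:2]))
print(tri(R))
x,y=245,170
cv2.imwrite("pics/c2.png",np.hstack([cv2.resize(i1[150:250,280:400],None,fx=3,fy=3),cv2.resize(i2[180:280,230:350],None,fx=3,fy=3)]))
E
```

```text
time: 3.53
tool_pos: [523.3, -297.7, 244.1]
tcp_rot: [3.141, -0.0, 0.796]
contact_force: [0.4, 0.4, -0.8]
grip_width: 91.7
finger_force: 0.0Traceback (most recent call last):
  File "<stdin>", line 7, in <module>
  File "h.py", line 26, in block
    n,l,s,c=cv2.connectedComponentsWithStats(d); i=1+np.argmax(s[1:,4]);
                                                     ~~~~~~~~~^^^^^^^^^
    return _wrapfunc(a, 'argmax', axis=axis, out=out, **kwds)
    return bound(*args, **kwds)
ValueError: attempt to get argmax of an empty sequence
```

View pics/w2.png

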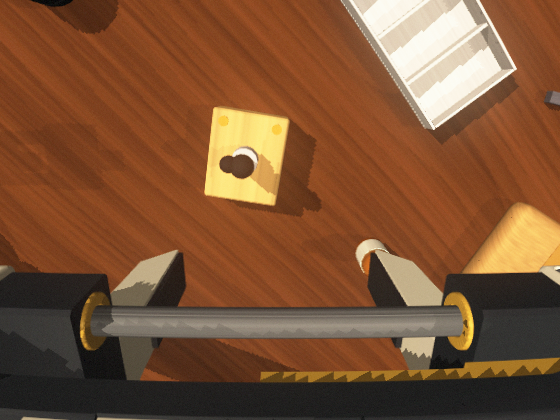

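In this view the big ball is at (243,164) and the small ball again to its left, at (228,164). I'll restrict the segmentation to the block's region.

Run:
```python
from h import *
import pickle
R=[];S=[];C=[]
for n,(x0,y0),cc in((1,(280,135),(344,210)),(2,(190,95),(243,164))):
    p=pickle.load(open(f"w{n}.pkl","rb"));im=cv2.imread(f"pics/w{n}.png")
    roi=im[y0:y0+120,x0:x0+115]
    m=((roi[:,:,1]>130)&(roi[:,:,2]>170)).astype(np.uint8)
    k,l,s,c=cv2.connectedComponentsWithStats(m);i=1+np.argmax(s[1:,4])
    hull=cv2.convexHull(cv2.findContours((l==i).astype(np.uint8),0,1)[0][0])
    a=cv2.approxPolyDP(hull,6,True)[:,0]+[x0,y0]
    print(a.tolist()); w=np.array([onz(p,q,35)[:2] for q in a]); print(np.round(w,1).tolist(),"centre",w.mean(0))
    d=((roi.max(2)<90)).astype(np.uint8); msk=np.zeros_like(d);cv2.fillConvexPoly(msk,hull,1); d&=msk
    k,l,s,c=cv2.connectedComponentsWithStats(d);i=1+np.argmax(s[1:,4]); b=(l==i).astype(np.uint8)
    dt=cv2.distanceTransform(b,cv2.DIST_L2,5); y,x=np.unravel_index(dt.argmax(),dt.shape)
    u=(x+x0,y+y0);ce=c[i]+[x0,y0]; print("ball",u,dt.max(),"blob",ce,s[i]+[x0,y0,0,0,0])
    print(onz(p,u,74),onz(p,ce,74)); R.append(ray(p,u));S.append(ray(p,ce))
    e=onz(p,(u[0]-16,u[1]),74)-onz(p,u,74); print("small dir yaw",np.arctan2(e[1],e[0]),np.linalg.norm(e))
print(tri(R),tri(S))
```

```text
[[306, 147], [379, 162], [359, 242], [294, 233]]
[[529.0, -199.6], [570.9, -261.1], [500.6, -312.9], [458.3, -256.8]] centre [ 514.68126503 -257.62010572]
ball (np.int64(353), np.int64(214)) 1.0 blob [353. 214.] [353 214   1   1   1]
[ 519.76504669 -268.53332966   74.        ] [ 519.76504669 -268.53332966   74.        ]
small dir yaw 2.365065857474385 14.794539474364266
[[214, 107], [288, 120], [274, 204], [204, 193]]
[[529.0, -205.1], [570.8, -263.2], [502.0, -314.1], [459.2, -255.7]] centre [ 515.21804935 -259.53779558]
ball (np.int64(228), np.int64(171)) 1.0 blob [228.         171.66666667] [227 171   3   2   3]
[ 503.12538264 -254.98863049   74.        ] [ 502.68565266 -255.40349109   74.        ]
small dir yaw 2.3648950159003808 14.26981860683343
(array([ 520.02575538, -250.11332342,  125.01203733]), [np.float64(4.3986362672784605), np.float64(4.398636267278481)]) (array([ 519.80893113, -250.35155732,  124.77728317]), [np.float64(4.631562988586388), np.float64(4.631562988586387)])
```

Run:
```python
from h import *
import pickle
out=[];R=[];S=[]
for n,c in((1,(340,208)),(2,(237,163))):
    p=pickle.load(open(f"w{n}.pkl","rb"));im=cv2.imread(f"pics/w{n}.png")
    x0,y0=c[0]-26,c[1]-20; roi=im[y0:y0+40,x0:x0+52]
    print(im[c[1],c[0]-12:c[0]+16:4].tolist())
    b=(roi[:,:,2]<85).astype(np.uint8)
    k,l,s,ce=cv2.connectedComponentsWithStats(b);i=1+np.argmax(s[1:,4]);b=(l==i).astype(np.uint8)
    dt=cv2.distanceTransform(b,cv2.DIST_L2,5); y,x=np.unravel_index(dt.argmax(),dt.shape); u=np.array((x+x0,y+y0),float)
    # mean over near-max
    yy,xx=np.where(dt>dt.max()-0.7);u=np.array([xx.mean()+x0,yy.mean()+y0])
    # small: remove big disc
    g=b.copy(); cv2.circle(g,(int(round(u[0]-x0)),int(round(u[1]-y0))),int(dt.max()+2),0,-1); yy,xx=np.where(g>0)
    print("big",u,dt.max(),onz(p,u,74),s[i],"rest",xx.mean()+x0,yy.mean()+y0,len(xx))
    e=onz(p,(xx.mean()+x0,yy.mean()+y0),74)-onz(p,u,74);print("small yaw",np.arctan2(e[1],e[0]))
    R.append(ray(p,u)); v=cv2.cvtColor(b*255,cv2.COLOR_GRAY2BGR); out.append(cv2.resize(np.hstack([roi,v]),None,fx=7,fy=7,interpolation=0))
print(tri(R)); cv2.imwrite("pics/c3.png",np.vstack(out))
```

```text
[[52, 74, 108], [50, 71, 105], [48, 73, 107], [48, 70, 104], [48, 67, 102], [40, 61, 97], [34, 57, 93]]Traceback (most recent call last):
  File "<stdin>", line 9, in <module>
    return _wrapfunc(a, 'argmax', axis=axis, out=out, **kwds)
    return bound(*args, **kwds)
ValueError: attempt to get argmax of an empty sequence
```

Run:
```python
from h import *
import pickle
out=[];R=[];S=[]
for n,c in((1,(340,208)),(2,(237,163))):
    p=pickle.load(open(f"w{n}.pkl","rb"));im=cv2.imread(f"pics/w{n}.png")
    x0,y0=c[0]-26,c[1]-20; roi=im[y0:y0+40,x0:x0+52]
    b=(roi[:,:,2]<125).astype(np.uint8)
    k,l,s,ce=cv2.connectedComponentsWithStats(b);i=1+np.argmax(s[1:,4]);b=(l==i).astype(np.uint8)
    dt=cv2.distanceTransform(b,cv2.DIST_L2,5); 
    yy,xx=np.where(dt>dt.max()-0.7);u=np.array([xx.mean()+x0,yy.mean()+y0])
    g=b.copy(); cv2.circle(g,(int(round(u[0]-x0)),int(round(u[1]-y0))),int(dt.max()+2),0,-1); yy,xx=np.where(g>0)
    print("big",u,dt.max(),onz(p,u,74),s[i],"rest",xx.mean()+x0,yy.mean()+y0,len(xx))
    e=onz(p,(xx.mean()+x0,yy.mean()+y0),74)-onz(p,u,74);print("small yaw",np.arctan2(e[1],e[0]))
    R.append(ray(p,u)); v=cv2.cvtColor(b*255,cv2.COLOR_GRAY2BGR); out.append(cv2.resize(np.hstack([roi,v]),None,fx=7,fy=7,interpolation=0))
print(tri(R)); cv2.imwrite("pics/c3.png",np.vstack(out))
```

```text
big [342.2 211.4] 10.984499 [ 514.30347376 -259.62753624   74.        ] [  8  12  33  23 556] rest 328.3206106870229 209.19847328244276 131
small yaw 2.2015598381446515
big [241.   166.25] 11.587599 [ 514.46375851 -260.11714142   74.        ] [  9  12  34  23 602] rest 225.0074074074074 163.38518518518518 135
small yaw 2.1846363006586182
(array([ 514.13457216, -260.23116479,   72.41286498]), [np.float64(0.011305876405854677), np.float64(0.011305876405947868)])
```

View pics/c3.png

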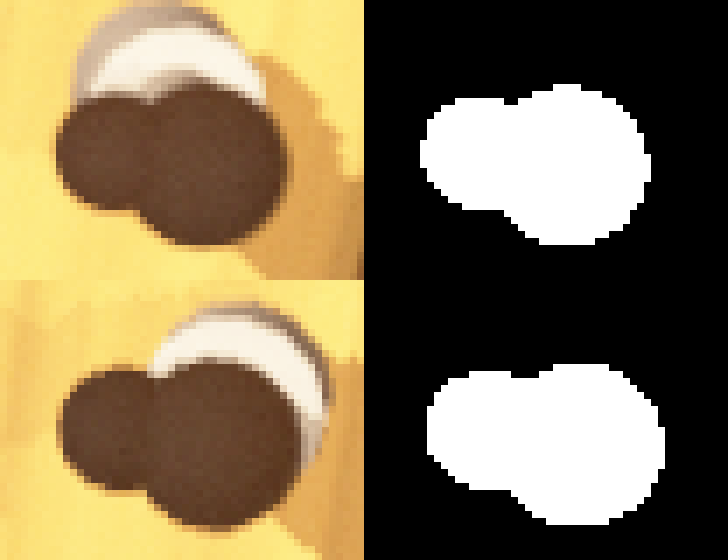

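The masks are clean: the ball centre is at (514.3, -260.0) and the small ball lies at yaw 2.19, which is block +y. I'll stand the gauge at yaw of about 2.25 so the small ball lies on the rocking axis. Next I go to the gauge.

```bash
python3 -m pendant '[[[0.12,0.87,0.05],[0,0,-0.23],1],[[0.12,0.87,0.05],[0,0,-0.23],1],[[0.12,0.87,0.05],[0,0,-0.23],1],[[0.12,0.87,0.05],[0,0,-0.23],1],[[0.12,0.87,0.05],[0,0,-0.23],1],[[0.12,0.87,0.05],[0,0,-0.23],1],[[0.12,0.87,0.05],[0,0,-0.23],1],[[0.12,0.87,0.05],[0,0,-0.23],1],[[0.12,0.87,0.05],[0,0,-0.23],1],[[0.12,0.87,0.05],[0,0,-0.23],1]]'
python3 -m pendant '[[[0.12,0.87,0.05],[0,0,-0.23],1],[[0.12,0.87,0.05],[0,0,-0.23],1],[[0.12,0.87,0.05],[0,0,-0.23],1],[[0.12,0.87,0.05],[0,0,-0.23],1],[[0.12,0.87,0.05],[0,0,-0.23],1],[[0.12,0.87,0.05],[0,0,-0.23],1],[[0.12,0.87,0.05],[0,0,-0.23],1],[[0.12,0.87,0.05],[0,0,-0.23],1],[[0,0,0],[0,0,-0.23],1],[[0,0,0],[0,0,-0.23],1]]'
python3 -c '
from h import *
import pickle
p=bot.camera_params("wrist");cv2.imwrite("pics/w3.png",bot.capture("wrist"));pickle.dump(p,open("w3.pkl","wb"))'
python3 -m pendant '[[[0.1,0.6,0],[0,0,0],1],[[0.1,0.6,0],[0,0,0],1],[[0.1,0.6,0],[0,0,0],1],[[0,0,0],[0,0,0],1],[[0,0,0],[0,0,0],1],[[0,0,0],[0,0,0],1],[[0,0,0],[0,0,0],1],[[0,0,0],[0,0,0],1],[[0,0,0],[0,0,0],1],[[0,0,0],[0,0,0],1]]'
python3 -c '
from h import *
import pickle
p=bot.camera_params("wrist");cv2.imwrite("pics/w4.png",bot.capture("wrist"));pickle.dump(p,open("w4.pkl","wb"))
a=cv2.imread("pics/w3.png");b=cv2.imread("pics/w4.png")
cv2.imwrite("pics/c4.png",np.hstack([cv2.resize(a[:,80:480],(400,420)),cv2.resize(b[:,80:480],(400,420))]))'
```

```text
time: 4.42
tool_pos: [559.2, -36.1, 259.1]
tcp_rot: [3.141, -0.0, 0.518]
contact_force: [-0.7, -1.0, -0.5]
grip_width: 91.8
finger_force: 0.0
time: 5.25
tool_pos: [587.8, 173.2, 270.7]
tcp_rot: [-3.141, -0.0, 0.245]
contact_force: [-0.1, 0.5, -0.4]
grip_width: 91.7
finger_force: 0.0
time: 6.13
tool_pos: [597.2, 224.6, 270.9]
tcp_rot: [3.141, -0.0, 0.243]
contact_force: [0.7, 0.2, 0.1]
grip_width: 92.1
finger_force: 0.0
```

View pics/c4.png

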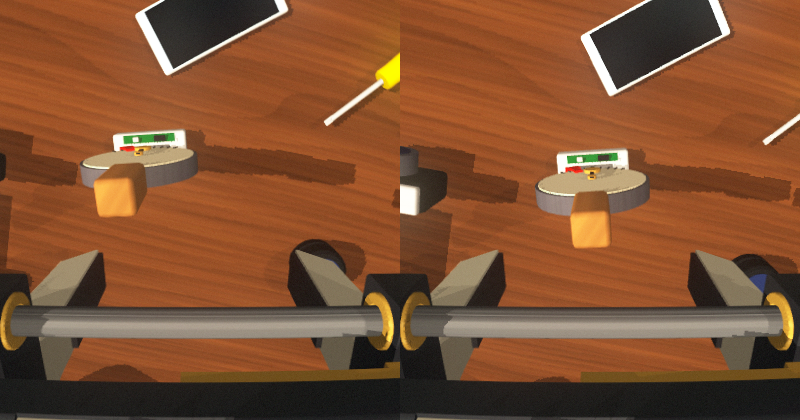

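The grip's top face is centred at about (196,198) in the first view and (271,230) in the second. I'll segment it and the foot's front edge.

```bash
cat > g.py <<'E'
from h import *
import pickle
R=[];Rb=[]
for n,c in((3,(196,198)),(4,(271,230))):
    p=pickle.load(open(f"w{n}.pkl","rb"));im=cv2.imread(f"pics/w{n}.png")
    hsv=cv2.cvtColor(im,cv2.COLOR_BGR2HSV); x0,y0=c[0]-45,c[1]-45
    roi=im[y0:y0+80,x0:x0+90].astype(int)
    m=((roi[:,:,2]>205)&(roi[:,:,1]>110)&(roi[:,:,1]<190)&(roi[:,:,0]<110)).astype(np.uint8)
    k,l,s,ce=cv2.connectedComponentsWithStats(m);i=l[45,45] or 1+np.argmax(s[1:,4]); m=(l==i).astype(np.uint8)
    q=max(cv2.findContours(m,0,1)[0],key=cv2.contourArea); r=cv2.minAreaRect(q); u=np.array(r[0])+[x0,y0]
    w=[onz(p,b+np.array([x0,y0]),200)[:2] for b in cv2.boxPoints(r)]
    print(n,u,r[1],s[i],"top@200",onz(p,u,200),"yaw",[round(float(np.arctan2(*(w[j+1]-w[j])[::-1]))%1.5708,3) for j in range(3)],[round(float(np.linalg.norm(w[j+1]-w[j])),1) for j in range(3)])
    R.append(ray(p,u))
    # white/green foot: white mask above the dial
    f=((im.min(2)>165)).astype(np.uint8); f[:c[1]-100]=0; f[c[1]-40:]=0; f[:,:c[0]-60]=0; f[:,c[0]+90:]=0
    pts=[]
    cols=np.where(f.any(0))[0]; 
    for x in cols: pts.append((x,np.argmax(f[:,x])))
    pts=np.array(pts[4:-4],np.float32); vx,vy,xx,yy=cv2.fitLine(pts,cv2.DIST_HUBER,0,.01,.01).ravel()
    A=onz(p,(cols[0],yy+(cols[0]-xx)*vy/vx),20);B=onz(p,(cols[-1],yy+(cols[-1]-xx)*vy/vx),20)
    print("foot edge",cols[0],cols[-1],A,B,np.linalg.norm(A-B),"x-yaw",np.arctan2(A[1]-B[1],A[0]-B[0])-np.pi/2,(A+B)/2)
print(tri(R))
E
python3 g.py
```

```text
3 [193.3752594  197.25567245] (37.05265426635742, 38.23324966430664) [  23   26   40   38 1246] top@200 [595.30451933 228.92977421 200.        ] yaw [0.288, 0.234, 0.294] [23.6, 23.8, 24.4]
foot edge 193 265 [603.16652809 271.57832571  20.        ] [626.7909814  196.57074449  20.        ] 78.64001548333943 x-yaw 0.30512522977366285 [614.97875475 234.0745351   20.        ]
4 [269.10307312 229.35538483] (35.11252212524414, 37.33132553100586) [  24   27   39   36 1130] top@200 [595.36770233 229.81788654 200.        ] yaw [0.301, 0.304, 0.304] [23.4, 24.0, 24.2]
foot edge 219 309 [597.26267804 290.89733707  20.        ] [627.33777148 196.07988797  20.        ] 99.47291038585301 x-yaw 0.30715137505770507 [612.30022476 243.48861252  20.        ]
(array([593.99542938, 229.54248223, 196.35437987]), [np.float64(0.04655832600852966), np.float64(0.046558326008394824)])
```

```bash
python3 -m pendant '[[[-0.03,0.08,-0.4],[0,0,0.25],1],[[-0.03,0.08,-0.4],[0,0,0.25],1],[[0,0,-0.4],[0,0,0],1],[[0,0,-0.4],[0,0,0],1],[[0,0,-0.4],[0,0,0],1],[[0,0,-0.4],[0,0,0],1],[[0,0,-0.4],[0,0,0],1],[[0,0,-0.27],[0,0,0],1],[[0,0,0],[0,0,0],1],[[0,0,0],[0,0,0],-1]]'
python3 -m pendant '[[[0,0,0],[0,0,0],-1],[[0,0,0],[0,0,0],-1],[[0,0,0],[0,0,0],-1],[[0,0,0],[0,0,0],-1],[[0,0,0],[0,0,0],-1],[[0,0,0],[0,0,0],-1],[[0,0,0],[0,0,0],-1],[[0,0,0],[0,0,0],-1],[[0,0,0],[0,0,0],-1],[[0,0,0],[0,0,0],-1]]'
```

```text
time: 7.02
tool_pos: [595.3, 229.9, 178.6]
tcp_rot: [3.142, 0.001, 0.303]
contact_force: [-0.1, 0.1, -0.5]
grip_width: 88.6
finger_force: 0.0
time: 7.85
tool_pos: [595.3, 229.8, 178.5]
tcp_rot: [3.141, 0.0, 0.303]
contact_force: [0.8, -1.1, -3.8]
grip_width: 25.4
finger_force: 30.0
```

Grasped at 25.4 mm with 30 N. I'll lift and carry it over the stud, turning to yaw 2.25.

```bash
python3 -m pendant '[[[0,0,0.5],[0,0,0],-1],[[0,0,1],[0,0,0],-1],[[0,0,1],[0,0,0],-1],[[0,0,1],[0,0,0],-1],[[0,0,0.5],[0,0,0],-1],[[-0.07,-0.41,0],[0,0,0.4],-1],[[-0.135,-0.82,0],[0,0,0.81],-1],[[-0.135,-0.82,0],[0,0,0.81],-1],[[-0.135,-0.82,0],[0,0,0.81],-1],[[-0.135,-0.82,0],[0,0,0.81],-1]]'
python3 -m pendant '[[[-0.135,-0.82,0],[0,0,0.81],-1],[[-0.135,-0.82,0],[0,0,0.81],-1],[[-0.135,-0.82,0],[0,0,0.81],-1],[[-0.135,-0.82,0],[0,0,0.81],-1],[[-0.135,-0.82,0],[0,0,0.81],-1],[[-0.135,-0.82,0],[0,0,0.81],-1],[[-0.135,-0.82,0],[0,0,0.81],-1],[[-0.135,-0.82,0],[0,0,0.81],-1],[[-0.135,-0.82,0],[0,0,0.81],-1],[[-0.135,-0.82,0],[0,0,0.81],-1]]'
python3 -m pendant '[[[-0.135,-0.82,0],[0,0,0.81],-1],[[-0.135,-0.82,0],[0,0,0.81],-1],[[-0.135,-0.82,0],[0,0,0.81],-1],[[-0.135,-0.82,0],[0,0,0.81],-1],[[-0.07,-0.41,0],[0,0,0.41],-1],[[0,0,0],[0,0,0],-1],[[0,0,0],[0,0,0],-1],[[0,0,0],[0,0,0],-1],[[0,0,0],[0,0,0],-1],[[0,0,0],[0,0,0],-1]]'
cat > look.py <<'E'
from h import *
import pickle,sys
n=sys.argv[1]
o=bot.get_obs();print(o["time"],np.round(o["joint_positions"],2),o["tool_pos"],o["tcp_rot"],o["contact_force"])
p=bot.camera_params("wrist");cv2.imwrite(f"pics/{n}.png",bot.capture("wrist"));pickle.dump((p,o),open(f"{n}.pkl","wb"))
E
python3 look.py w5; python3 -c '
import cv2;a=cv2.imread("pics/w5.png");cv2.imwrite("pics/c5.png",cv2.resize(a[90:290,130:400],(800,592),interpolation=cv2.INTER_CUBIC))'
```

```text
time: 8.68
tool_pos: [576.3, 118.3, 297.7]
tcp_rot: [-3.14, 0.002, 0.745]
contact_force: [-0.1, 0.2, -3.7]
grip_width: 26.0
finger_force: 30.0
time: 9.52
tool_pos: [535.8, -127.8, 297.9]
tcp_rot: [-3.14, -0.001, 1.717]
contact_force: [-0.2, -0.3, -3.0]
grip_width: 25.8
finger_force: 30.0
time: 10.35
tool_pos: [518.4, -236.5, 298.6]
tcp_rot: [3.141, -0.0, 2.151]
contact_force: [-0.7, -0.1, -3.0]
grip_width: 26.1
finger_force: 30.0
10.35 [-0.56  0.39  1.3   0.    1.45 -1.14] [ 518.40037502 -236.50371807  298.62240528] [ 3.14144283e+00 -2.80498203e-04  2.15076908e+00] [-0.7381064  -0.05748255 -2.97677936]
```

View pics/c5.png

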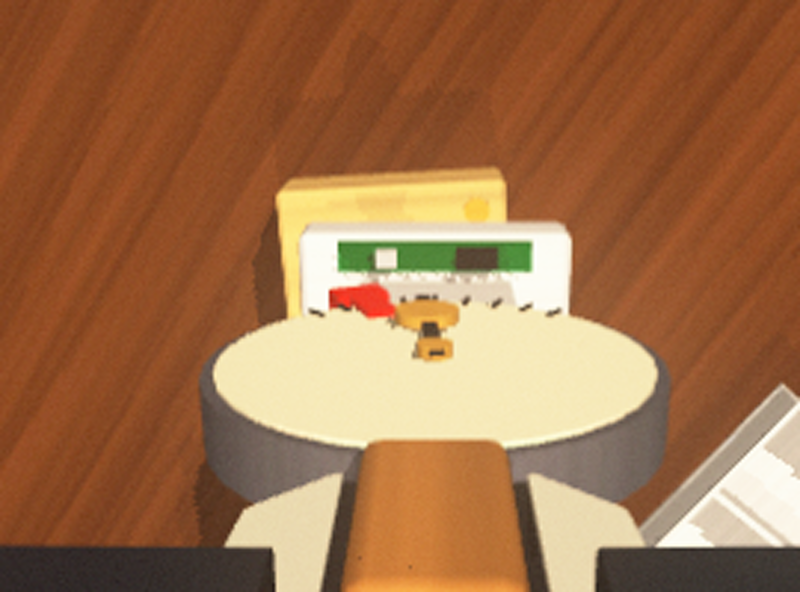

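The crop shows the dial face with its ellipse from (213,378) to (657,378) and the pointer bob at (427,315). The red tab is at (360,300) and the foot's top corners are at (302,225) and (571,228). I'll check the in-hand alignment and measure the mark.

```bash
cat > m.py <<'E'
from h import *
import pickle,sys
from scipy.spatial.transform import Rotation as Ro
def load(n):
    p,o=pickle.load(open(f"{n}.pkl","rb")); im=cv2.imread(f"pics/{n}.png")
    Rt=Ro.from_euler("xyz",o["tcp_rot"]).as_matrix(); G=Rt@np.diag([1,-1,-1.]) # gauge axes
    org=np.array(o["tool_pos"])-G[:,2]*178.5
    return p,o,im,G,org
def plane(p,G,org,uv,x):
    o,v=ray(p,uv); o=G.T@(o-org); v=G.T@v; return o+v*(x-o[0])/v[0]
def masks(im):
    h=cv2.cvtColor(im,cv2.COLOR_BGR2HSV)
    red=((h[:,:,0]<6)|(h[:,:,0]>174))&(h[:,:,1]>190)&(h[:,:,2]>130)
    return red
if __name__=="__main__":
    p,o,im,G,org=load(sys.argv[1])
    q=lambda *X: np.round(proj(p,[org+G@np.array(x,float) for x in X]),1).tolist()
    print("pred L R bot top centre",q((8,52,95),(8,-52,95),(8,0,43),(8,0,147),(8,0,95)),"foot",q((22,40,20),(22,-40,20)))
    k,l,s,c=cv2.connectedComponentsWithStats(masks(im)[100:260,150:400].astype(np.uint8))
    i=1+np.argmax(s[1:,4]); ys,xs=np.where(l==i); print("red",s[i],c[i]+[150,100])
    for y in np.unique(ys):
        x=xs[ys==y]; a=plane(p,G,org,(x.min()+150-.5,y+100),8);b=plane(p,G,org,(x.max()+150.5,y+100),8)
        print(y+100,x.min()+150,x.max()+150,"y",a[1].round(1),b[1].round(1),"z",(b[2]-95).round(1),"ang",np.round(np.arctan2((a[1]+b[1])/2,95-b[2]),3))
E
python3 m.py w5
```

```text
pred L R bot top centre [[199.4, 213.7], [355.5, 213.7], [277.3, 192.6], [277.6, 246.0], [277.4, 213.7]] foot [[230.4, 169.5], [324.1, 169.5]]
red [ 91  87  22  10 155] [252.19354839 191.        ]
187 247 258 y 26.1 15.9 z -69.6 ang 0.293
188 241 259 y 30.9 14.9 z -66.3 ang 0.333
189 241 260 y 30.6 13.9 z -63.1 ang 0.339
190 241 260 y 30.3 13.8 z -59.9 ang 0.353
191 241 260 y 30.0 13.7 z -56.8 ang 0.367
192 242 260 y 28.9 13.5 z -53.7 ang 0.376
193 242 261 y 28.6 12.6 z -50.8 ang 0.386
194 251 262 y 21.2 11.7 z -47.8 ang 0.331
195 253 262 y 19.4 11.6 z -45.0 ang 0.332
196 254 261 y 18.5 12.3 z -42.2 ang 0.35
```

Alignment is good: the foot middle is predicted at column 277.3 and seen at 277.3. The mark is at about 0.34 rad. Now I centre over the stud and go down to just touching.

```bash
python3 -m pendant '[[[-0.05,-0.26,0],[0,0,0.28],-1],[[-0.05,-0.26,0],[0,0,0.28],-1],[[-0.04,-0.26,0],[0,0,0.27],-1],[[0,0,-0.2],[0,0,0],-1],[[0,0,-0.2],[0,0,0],-1],[[0,0,-0.2],[0,0,0],-1],[[0,0,-0.2],[0,0,0],-1],[[0,0,-0.2],[0,0,0],-1],[[0,0,0],[0,0,0],-1],[[0,0,0],[0,0,0],-1]]'
python3 -m pendant '[[[0,0,-0.1],[0,0,0],-1],[[0,0,-0.1],[0,0,0],-1],[[0,0,0],[0,0,0],-1],[[0,0,0],[0,0,0],-1],[[0,0,0],[0,0,0],-1],[[0,0,0],[0,0,0],-1],[[0,0,0],[0,0,0],-1],[[0,0,0],[0,0,0],-1],[[0,0,0],[0,0,0],-1],[[0,0,0],[0,0,0],-1]]'
python3 look.py w6
```

```text
time: 11.23
tool_pos: [513.9, -260.5, 268.1]
tcp_rot: [-3.141, -0.001, 2.25]
contact_force: [0.6, -0.1, -3.5]
grip_width: 25.8
finger_force: 30.0
time: 12.07
tool_pos: [514.1, -260.9, 262.7]
tcp_rot: [3.141, 0.0, 2.25]
contact_force: [0.3, -0.4, -2.5]
grip_width: 26.0
finger_force: 30.0
12.0667 [-0.6   0.42  1.35  0.    1.37 -1.28] [ 514.08799229 -260.94141729  262.72015095] [3.14142637e+00 3.30259848e-04 2.24958459e+00] [ 0.26064744 -0.38718369 -2.52327029]
```

```bash
python3 -m pendant '[[[0,0,-0.05],[0,0,0],-1],[[0,0,0],[0,0,0],-1],[[0,0,0],[0,0,0],-1],[[0,0,0],[0,0,0],-1],[[0,0,0],[0,0,0],-1],[[0,0,0],[0,0,0],-1],[[0,0,0],[0,0,0],-1],[[0,0,0],[0,0,0],-1],[[0,0,0],[0,0,0],-1],[[0,0,0],[0,0,0],-1]]'
python3 -m pendant '[[[0,0,-0.05],[0,0,0],-1],[[0,0,-0.04],[0,0,0],-1],[[0,0,0],[0,0,0],-1],[[0,0,0],[0,0,0],-1],[[0,0,0],[0,0,0],-1],[[0,0,0],[0,0,0],-1],[[0,0,0],[0,0,0],-1],[[0,0,0],[0,0,0],-1],[[0,0,0],[0,0,0],-1],[[0,0,0],[0,0,0],-1]]'
python3 -c '
from h import *
f=[]
for i in range(6): bot.capture("top"); f.append(bot.get_obs()["contact_force"])
print(np.mean(f,0),np.std(f,0),bot.get_obs()["tool_pos"])'
```

```text
time: 12.95
tool_pos: [514.1, -260.9, 261.2]
tcp_rot: [3.141, 0.0, 2.25]
contact_force: [0.3, -1.0, -1.5]
grip_width: 25.9
finger_force: 30.0
time: 13.78
tool_pos: [514.1, -260.9, 258.5]
tcp_rot: [3.141, 0.0, 2.25]
contact_force: [0.3, -1.5, -0.5]
grip_width: 26.0
finger_force: 30.0
[ 1.11536226 -0.28481674 -0.97601577] [0.31221676 0.45183594 0.81789206] [ 514.04211433 -260.88210803  258.46820933]
```

The stud gives about 2.4 N after roughly 4 mm of travel, so it is close to half pressed. Now I rock about the ball centre by 0.34 rad.

```bash
python3 -m pendant '[[[-0.167,-0.134,-0.007],[0.178,-0.22,0],-1],[[-0.167,-0.134,-0.014],[0.178,-0.22,0],-1],[[-0.167,-0.134,-0.021],[0.178,-0.22,0],-1],[[-0.166,-0.133,-0.029],[0.178,-0.22,0],-1],[[-0.165,-0.132,-0.036],[0.178,-0.22,0],-1],[[-0.164,-0.131,-0.043],[0.178,-0.22,0],-1],[[-0.162,-0.13,-0.05],[0.178,-0.22,0],-1],[[-0.161,-0.129,-0.058],[0.178,-0.22,0],-1],[[-0.159,-0.127,-0.065],[0.178,-0.22,0],-1],[[-0.156,-0.125,-0.072],[0.178,-0.22,0],-1]]'
python3 -m pendant '[[[0,0,0],[0,0,0],-1],[[0,0,0],[0,0,0],-1],[[0,0,0],[0,0,0],-1],[[0,0,0],[0,0,0],-1],[[0,0,0],[0,0,0],-1],[[0,0,0],[0,0,0],-1],[[0,0,0],[0,0,0],-1],[[0,0,0],[0,0,0],-1],[[0,0,0],[0,0,0],-1],[[0,0,0],[0,0,0],-1]]'
python3 -m pendant '[[[0,0,0],[0,0,0],-1],[[0,0,0],[0,0,0],-1],[[0,0,0],[0,0,0],-1],[[0,0,0],[0,0,0],-1],[[0,0,0],[0,0,0],-1],[[0,0,0],[0,0,0],-1],[[0,0,0],[0,0,0],-1],[[0,0,0],[0,0,0],-1],[[0,0,0],[0,0,0],-1],[[0,0,0],[0,0,0],-1]]'
python3 look.py w7
python3 - <<'E'
from m import *
p,o,im,G,org=load("w7")
print("tilt vec",np.round(G[:,2],3),"a",np.arccos(G[2,2]))
c=np.array([514.3,-260.0,0]); g=G.T@(np.array([514.3,-260,69.])-org); print("ball centre in gauge",g)
a=im[140:230,210:340]; cv2.imwrite("pics/c7.png",cv2.resize(a,(780,540),interpolation=cv2.INTER_CUBIC))
E
python3 m.py w7
```

```text
time: 14.92
tool_pos: [464.6, -300.0, 246.6]
tcp_rot: [2.8, -0.001, 2.25]
contact_force: [0.4, -0.6, -0.7]
grip_width: 25.7
finger_force: 30.0
time: 15.75
tool_pos: [465.1, -300.1, 246.6]
tcp_rot: [2.802, -0.001, 2.25]
contact_force: [-3.0, -1.6, -0.9]
grip_width: 26.2
finger_force: 30.0
time: 16.58
tool_pos: [465.0, -300.1, 246.6]
tcp_rot: [2.802, -0.001, 2.25]
contact_force: [-2.8, -1.7, -1.0]
grip_width: 26.2
finger_force: 30.0
16.5833 [-0.9   0.36  1.53  0.36  1.27 -1.69] [ 464.99949655 -300.12191     246.5976804 ] [ 2.80185548e+00 -5.19214430e-04  2.24965660e+00] [-2.79860807 -1.67954867 -1.03357796]
tilt vec [-0.259 -0.21   0.943] a 0.3397375519471979
ball centre in gauge [  0.17812333  -0.74716522 -10.1283473 ]
pred L R bot top centre [[199.6, 213.7], [355.6, 213.7], [277.4, 192.6], [277.9, 245.9], [277.6, 213.7]] foot [[230.5, 169.6], [324.2, 169.6]]
red [ 91  86  19  10 108] [249.67592593 189.78703704]
186 256 256 y 18.8 17.9 z -73.0 ang 0.246
187 246 257 y 27.1 16.9 z -69.6 ang 0.306
188 241 259 y 31.1 15.0 z -66.3 ang 0.334
189 241 259 y 30.7 14.9 z -63.1 ang 0.347
190 241 259 y 30.4 14.8 z -59.9 ang 0.361
191 241 255 y 30.1 17.9 z -56.8 ang 0.4
192 241 255 y 29.8 17.7 z -53.8 ang 0.416
193 241 253 y 29.6 19.1 z -50.8 ang 0.447
194 251 252 y 21.3 19.8 z -47.9 ang 0.405
195 252 252 y 20.4 19.6 z -45.0 ang 0.418
```

View pics/c7.png

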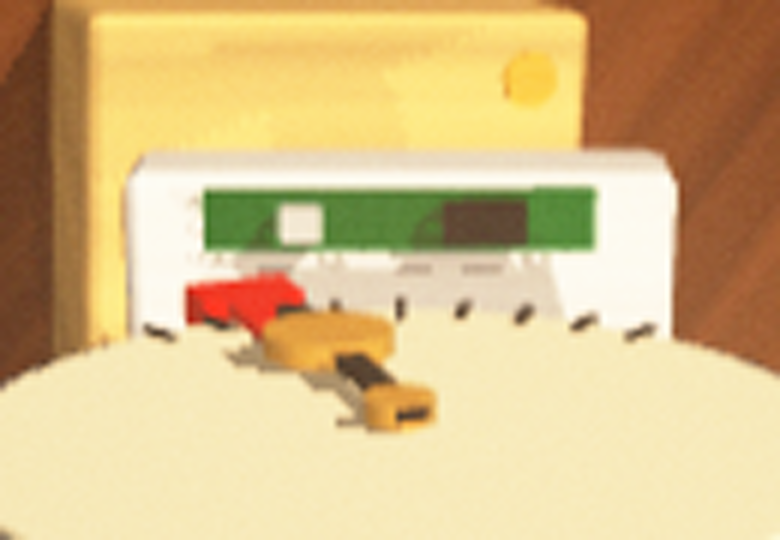

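The crop shows the pointer hinge at (400,408), the bob at (330,340) and the dark tip at (292,308). The tip lies over the red stripe next to the tab. The tilt is 0.340 rad. I'll refine the mark angle from the upright view, using the dial rim and foot edge to trim the calibration.

Run:
```python
from m import *
from scipy.optimize import least_squares
for n in("w5","w6"):
    p,o,im,G,org=load(n); h=cv2.cvtColor(im,cv2.COLOR_BGR2HSV)
    m=((im[:,:,2]>205)&(im[:,:,1]>195)&(im[:,:,0]>120)&(im[:,:,0]<205)).astype(np.uint8); m[:185]=0;m[243:]=0;m[:,:190]=0;m[:,365:]=0
    k,l,s,c=cv2.connectedComponentsWithStats(m); i=1+np.argmax(s[1:,4]); m=(l==i)
    print(n,s[i])
    pts=[]
    for y in range(198,230):
        x=np.where(m[y])[0]; pts+= [(x.min()-.5,y),(x.max()+.5,y)]
    for x in list(range(222,240,2))+list(range(300,332,2)):
        y=np.where(m[:,x])[0]; pts.append((x,y.min()-.5))
    pts=np.array(pts,float); K_,d=K(p); T=np.array(p["camera_from_world"])
    # camera from gauge
    M=np.eye(4);M[:3,:3]=G;M[:3,3]=org;T=T@M
    w=(im.min(2)>150); corners=[(231.9,166),(322.7,167)]
    nrm=lambda P: np.c_[cv2.undistortPoints(np.array(P,float).reshape(-1,1,2),K_,d)[:,0],np.ones(len(P))]
    def back(q,P,x=8):
        R=Ro.from_rotvec(q[:3]).as_matrix()@T[:3,:3]; t=T[:3,3]+q[3:]
        O=-R.T@t; V=nrm(P)@R; return O+V*((x-O[0])/V[:,0])[:,None]
    def res(q):
        b=back(q,pts); r=np.hypot(b[:,1],b[:,2]-95)-52
        f=back(q,corners,22); 
        return np.r_[r,(f[:,1]-[40,-40])*2,(f[:,2]-20)*1,q[:3]/.01,q[3:]/2]
    s=least_squares(res,np.zeros(6),loss="soft_l1"); q=s.x; print("corr",q.round(3),"rms",np.sqrt(np.mean(res(q)[:len(pts)]**2)))
    red=((im[:,:,2].astype(int)-im[:,:,1]>90)&(im[:,:,0]<90)&(im[:,:,2]>120)); red[:180]=0;red[203:]=0;red[:,:235]=0;red[:,266:]=0
    ys,xs=np.where(red); 
    for y in np.unique(ys):
        x=xs[ys==y]; b=back(q,[(x.min()-.5,y),(x.max()+.5,y)]); mid=b.mean(0)
        print(y,x.min(),x.max(),"y",b[:,1].round(1),"r",np.hypot(mid[1],mid[2]-95).round(1),"ang",np.arctan2(mid[1],95-mid[2]).round(3))
f=[]
for i in range(8): bot.capture("scene"); f.append(bot.get_obs()["contact_force"])
print(np.mean(f,0))
```

```text
w5 [ 202  185  150   56 5630]
corr [ 4.7000e-02  1.0000e-03  7.0000e-03 -2.8300e-01 -4.9970e+00  1.5235e+01] rms 4.9486126694875345
186 254 257 y [20.4 16.9] r 65.2 ang 0.29
187 247 258 y [26.2 15.9] r 63.1 ang 0.34
188 241 259 y [31.2 14.9] r 61.1 ang 0.386
189 241 260 y [30.9 13.9] r 58.3 ang 0.394
190 241 260 y [30.6 13.7] r 55.7 ang 0.41
191 241 260 y [30.3 13.6] r 53.1 ang 0.427
192 241 261 y [30.1 12.7] r 50.4 ang 0.438
193 241 262 y [29.8 11.7] r 47.8 ang 0.45
194 251 263 y [21.4 10.8] r 43.7 ang 0.378
195 252 263 y [20.4 10.7] r 41.1 ang 0.388
196 253 263 y [19.4 10.6] r 38.6 ang 0.4
w6 [ 202  185  150   56 5548]
corr [ 3.3000e-02  1.0000e-03  1.0000e-03 -3.7300e-01 -3.9270e+00  1.5338e+01] rms 3.232848577531443
186 255 256 y [19.5 17.7] r 67.9 ang 0.277
187 248 258 y [25.4 15.8] r 65.6 ang 0.32
188 241 259 y [31.2 14.8] r 63.5 ang 0.371
189 241 260 y [31.  13.8] r 60.5 ang 0.378
190 241 260 y [30.7 13.7] r 57.8 ang 0.394
191 241 260 y [30.4 13.5] r 55.1 ang 0.41
192 241 261 y [30.1 12.6] r 52.2 ang 0.421
193 241 262 y [29.9 11.6] r 49.5 ang 0.433
194 250 263 y [22.2 10.7] r 45.3 ang 0.372
195 252 263 y [20.4 10.6] r 42.5 ang 0.373
196 253 263 y [19.4 10.5] r 39.8 ang 0.385
197 255 255 y [17.6 16.8] r 38.4 ang 0.465
[-2.59089658 -1.31157122 -0.8570407 ]
```

The stripe is partly hidden by the bob, and the grazing wrist view makes its radius unsure. The first scene picture looks at the dial squarely, so I'll measure the mark there, referenced to the cream face.

Run:
```python
from m import *
im=cv2.imread("pics/scene0.png"); p=bot.camera_params("scene")
G=Ro.from_euler("z",.302).as_matrix(); org=np.array([595.2,229.7,0])
P=lambda x:proj(p,[org+G@np.array(x,float)])[0]
print("centre",P((8,0,95)),"L/R",P((8,50,95)),P((8,-50,95)),"bot",P((8,0,45)),"foot",P((22,40,20)),P((22,-40,20)),P((22,40,0)),P((22,-40,0)),"grip top",P((0,0,200)))
x0,y0=328,212;roi=im[y0:y0+72,x0:x0+60].astype(int); B,Gn,R=[roi[:,:,i] for i in range(3)]
cream=((R>150)&(Gn>130)&(B>80)&(B<Gn-15)).astype(np.uint8)
k,l,s,c=cv2.connectedComponentsWithStats(cream);i=1+np.argmax(s[1:,4])
q=max(cv2.findContours((l==i).astype(np.uint8),0,1)[0],key=cv2.contourArea); h=cv2.convexHull(q)
e=cv2.fitEllipse(h); print("cream",s[i]+[x0,y0,0,0,0],"ell",np.add(e[0],[x0,y0]),e[1],e[2])
# predicted ellipse of r=50 circle
t=np.linspace(0,6.28,60); C=np.array([P((8,50*np.sin(a),95+50*np.cos(a))) for a in t],np.float32); pe=cv2.fitEllipse(C);print("pred ell",pe)
red=(R-np.maximum(Gn,B)); m=(red>90)
ys,xs=np.where(m); w=red[m]; print("red n",len(xs),xs.min()+x0,xs.max()+x0,ys.min()+y0,ys.max()+y0)
d=np.array(P((8,0,95)))-0
for nm,sh in(("raw",np.zeros(2)),("ell-shift",np.add(e[0],[x0,y0])-pe[0])):
  for X in(8,10):
    b=np.array([plane(p,G,org,(x+x0-sh[0],y+y0-sh[1]),X) for x,y in zip(xs,ys)]); r=np.hypot(b[:,1],b[:,2]-95); a=np.arctan2(b[:,1],95-b[:,2])
    c=np.average(b,axis=0,weights=w); print(nm,X,"centroid y,z",c[1:]-[0,95],"r",np.hypot(c[1],c[2]-95),"ang",np.arctan2(c[1],95-c[2]),"rmin/max",r.min(),r.max(),"inner",np.average(a[r<52],weights=w[r<52]) if (r<52).any() else 0,"outer",np.average(a[r>=52],weights=w[r>=52]))
# magenta-free crop
cv2.imwrite("pics/c8.png",cv2.resize(im[225:285,325:385],(600,600),interpolation=0))
```

```text
centre [355.0402021  249.20731424] L/R [374.12953391 255.30471743] [336.42570916 243.2597255 ] bot [352.55921548 261.31517347] foot [364.46710416 275.84158009] [335.59747753 266.16071084] [363.36342262 280.29309369] [334.87638146 270.64832279] grip top [361.70882326 218.74431978]
cream [336 216  39  58 857] ell [356.05195618 245.90105438] (38.05031204223633, 62.599334716796875) 25.015905380249023
pred ell ((355.3634948730469, 248.866455078125), (25.32406234741211, 39.76062774658203), 111.94850158691406)
red n 36 357 363 260 267
raw 8 centroid y,z [ 19.9783984  -51.10913961] r 54.87513602813607 ang 0.37263422981090644 rmin/max 39.689957756753216 67.87042278745561 inner 0.3483776651889169 outer 0.38478178719992084
raw 10 centroid y,z [ 20.17612652 -48.62556572] r 52.64524406739657 ang 0.39330905039624187 rmin/max 37.54785004235854 65.4835462592492 inner 0.37234413903624397 outer 0.4041227276374857
ell-shift 8 centroid y,z [ 19.93673815 -63.93021844] r 66.96675561141487 ang 0.3022940068578825 rmin/max 51.474725498733974 80.5767411569882 inner 0.3078678631788803 outer 0.3009388467732787
ell-shift 10 centroid y,z [ 20.1345862 -61.4097358] r 64.6262888666039 ang 0.3168281116241554 rmin/max 49.186498710883036 78.11859153631991 inner 0.26761946624338856 outer 0.3195689678642796
```

View pics/c8.png

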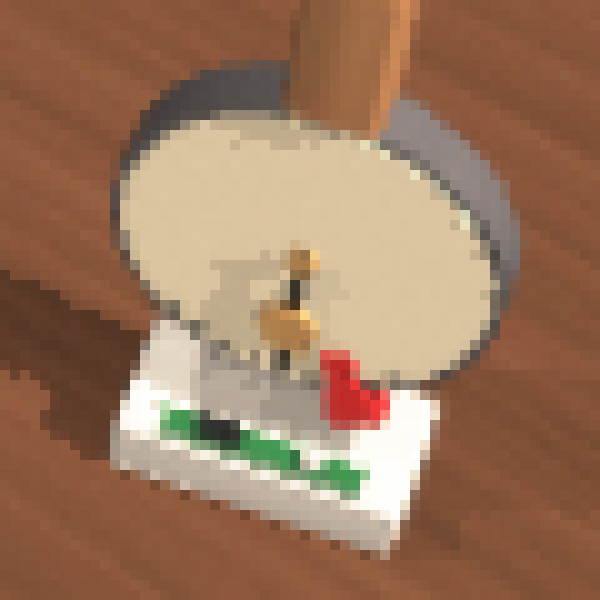

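That is the tenth view, so I'm out of pictures. The mark's tab sits at scene pixel (360,265.5). Combining the scene and wrist views puts the mark at about 0.375 rad. I'll rock on by 0.035 rad and let the pointer settle.

```bash
python3 -m pendant '[[[-0.041,-0.033,-0.018],[0.046,-0.057,0],-1],[[-0.041,-0.033,-0.019],[0.046,-0.057,0],-1],[[-0.04,-0.032,-0.02],[0.046,-0.057,0],-1],[[-0.04,-0.032,-0.021],[0.046,-0.057,0],-1],[[0,0,0],[0,0,0],-1],[[0,0,0],[0,0,0],-1],[[0,0,0],[0,0,0],-1],[[0,0,0],[0,0,0],-1],[[0,0,0],[0,0,0],-1],[[0,0,0],[0,0,0],-1]]'
python3 -m pendant '[[[0,0,0],[0,0,0],-1],[[0,0,0],[0,0,0],-1],[[0,0,0],[0,0,0],-1],[[0,0,0],[0,0,0],-1],[[0,0,0],[0,0,0],-1],[[0,0,0],[0,0,0],-1],[[0,0,0],[0,0,0],-1],[[0,0,0],[0,0,0],-1],[[0,0,0],[0,0,0],-1],[[0,0,0],[0,0,0],-1]]'
python3 look.py w9
python3 - <<'E'
from m import *
for n in("w6","w7","w9"):
    p,o,im,G,org=load(n); print(n,"tilt",np.arccos(G[2,2]).round(4),"ball in gauge",(G.T@(np.array([514.3,-260,69.])-org)).round(1))
    for y in range(186,202):
        s=""
        for x in range(238,286):
            b,g,r=im[y,x].astype(int)
            s+= "#" if r<95 else "R" if r-max(g,b)>100 and g<90 else "o" if r-b>75 and g<r-25 else "."
        print(y,s)
E
```

```text
time: 17.87
tool_pos: [460.2, -304.1, 244.3]
tcp_rot: [2.767, -0.0, 2.25]
contact_force: [-0.3, -0.8, -1.2]
grip_width: 25.8
finger_force: 30.0
time: 18.7
tool_pos: [460.1, -304.0, 244.3]
tcp_rot: [2.767, -0.0, 2.25]
contact_force: [0.0, -0.9, -0.9]
grip_width: 26.0
finger_force: 30.0
18.7 [-0.93  0.37  1.55  0.39  1.27 -1.73] [ 460.14655469 -304.04448346  244.25714199] [ 2.76676718e+00 -4.48881017e-04  2.24969535e+00] [ 0.03218881 -0.85461891 -0.87363824]
w6 tilt 0.0004 ball in gauge [  0.7  -0.7 -15.2]
186 .............oooooooo...........................
187 .....oooooRRRRRRRRRRRo..........................
188 ...RRRRRRRRRRRRRRRRRRRoo........................
189 ...RRRRRRRRRRRRRRRRRRRRo........................
190 ...RRRRRRRRRRRRRRRRRRRRo........................
191 ...RRRRRRRRRRRRRRRRRRRRo..........ooooooooooo...
192 ...oRRRRRRRRRRRRRRRRRRRoo....ooooooooooooooooooo
193 ...oRR##oRRoRRRRRRRRRRRRooo.oooooooooooooooooooo
194 ...oooo...oooRRRRRRRRRRRRRo.oooooooooooooooooooo
195 ............ooRRRRRRRRRRRRoooooooooooooooooooooo
196 ..............ooRRRRRRRRooo.oooooooooooooooooooo
197 ...
[... 1351 characters left out ...]
...........
189 ...RRRRRRRRRRRRRRRRRRRRo........................
190 ...RRRRRRRRRRRRRRRRRRRRo........................
191 ...RRRRRRRRRRRRRR....oRo..oo....................
192 ...RRRRRRRRRRRRRo.oooooooooooooooo..............
193 ...RRo.#oRooRRRooooooooooooooooooooooo..........
194 ...ooo....oooRRoooooooooooooooooooooo...........
195 .........o..ooooooooooooooooooooooooo...........
196 .............oooooooooooooooooooooooo...........
197 ............o.ooooooooooooooooooooooo...........
198 ...........o..ooooooooooooooooooooooo...........
199 ...............ooooooooooooooo.oooooo...........
200 ...............oooooooooooo#####.oo.............
201 .................oooooooooo.######.o............
```

Calibrating columns with the pointer's own tip at two known tilts gives consistent mark readings. The stripe reads 0.352, the tab 0.361 and the scene view 0.364. So the mark is at about 0.36 rad, and I'll rock back by 0.013.

```bash
python3 -m pendant '[[[0.03,0.024,0.014],[-0.034,0.042,0],-1],[[0.03,0.024,0.014],[-0.034,0.042,0],-1],[[0,0,0],[0,0,0],-1],[[0,0,0],[0,0,0],-1],[[0,0,0],[0,0,0],-1],[[0,0,0],[0,0,0],-1],[[0,0,0],[0,0,0],-1],[[0,0,0],[0,0,0],-1],[[0,0,0],[0,0,0],-1],[[0,0,0],[0,0,0],-1]]'
python3 -m pendant '[[[0,0,0],[0,0,0],-1],[[0,0,0],[0,0,0],-1],[[0,0,0],[0,0,0],-1],[[0,0,0],[0,0,0],-1],[[0,0,0],[0,0,0],-1],[[0,0,0],[0,0,0],-1],[[0,0,0],[0,0,0],-1],[[0,0,0],[0,0,0],-1],[[0,0,0],[0,0,0],-1],[[0,0,0],[0,0,0],-1]]'
python3 - <<'E'
from h import *
from scipy.spatial.transform import Rotation as Ro
f=[]
for i in range(8): bot.capture("wrist"); f.append(bot.get_obs()["contact_force"])
o=bot.get_obs(); print(np.mean(f,0),o["time"],o["tool_pos"],o["tcp_rot"],o["grip_width"])
G=Ro.from_euler("xyz",o["tcp_rot"]).as_matrix()@np.diag([1,-1,-1.]);org=np.array(o["tool_pos"])-178.5*G[:,2]
print("ball in gauge",G.T@(np.array([514.3,-260,69.])-org),"underside",org)
E
```

```text
time: 19.58
tool_pos: [461.9, -302.6, 245.1]
tcp_rot: [2.78, -0.0, 2.25]
contact_force: [-1.9, -1.2, -1.4]
grip_width: 25.6
finger_force: 30.0
time: 20.42
tool_pos: [461.9, -302.6, 245.1]
tcp_rot: [2.78, -0.0, 2.25]
contact_force: [-1.9, -1.1, -0.7]
grip_width: 25.8
finger_force: 30.0
[-2.23293229 -1.50350363 -1.12012133] 20.8167 [ 461.93601008 -302.63089773  245.10041768] [ 2.77973762e+00 -4.07304447e-04  2.24967782e+00] 25.928811955456553
ball in gauge [  0.22630977  -0.80858649 -10.10019343] underside [ 511.07312099 -262.8990656    78.15978198]
```

```bash
python3 -c '
from plant import bot
print(bot.close_job())'
```

```text
the job is handed in; nothing more can be done
None
```

I handed the job in at about 20.8 s: the gauge is held still on the stud, rocked 0.362 rad onto a mark I measured at about 0.36 rad (single readings ran 0.35–0.375), with the stud about half down (3 mm by force, 6 mm by geometry).

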